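Hold a slide carrier at its drain angle

TASK

Pull the slide carrier up out of its spring-catch parking socket and stand it on the uneven drain block, the middle of its foot resting lightly crosswise on the middle of the tall rib. Rock it sideways on the rib until its swinging pointer settles within the width of the index tab, and finish while still gripping it there, with the foot bearing on the rib. Leave the other things on the bench where they are.

Things in the scene. Friction and masses are not known exactly. Their poses are not given: they have to be found in the camera images.
- carrier: Loose slide carrier, 0.2 to 0.35 kg: upright aluminium plate (6 in x, 78 in y, up to z 126) on a flat foot bar 20 (x) x 90 (y) x 12 (z), ends half-round; grey handle block on top. White dial, pointer and index tab on its +x face, slides on its back. Origin: centre of the foot's underside; z up. Starts in the socket, axes parallel to it, dial away from the robot.
- grip (a point): Centre of the grey handle block, 14 (x) x 34 (y) x 44 high (z 126 to 170), 150 above the foot's underside on the carrier's z axis; grip it here across its 14 mm thickness (along the carrier's x).
- pointer (a joint): Angle (rad) of the pendulum pointer about the carrier's x axis, pivot 116 above the foot's underside; 0 along the plate, positive when its tip is towards the carrier's +y. It hangs plumb and swings for about a second after a motion: leaning the handle by an angle towards the carrier's +y raises it by that angle.
- index (a joint): Angle in rad of the index tab about the same axis with the same sign, 0.14 to 0.36, different every time; clamped, it stays where it is set. The tab is a plain steel block 10 wide, 10 high, standing 17 out of the dial, just beyond the pointer's tip.
- pointer_tip (a point): Tip of the pointer, 58 from the pivot; the tip is bent 13 mm forward (+x) as a thin pin.
- mark (a point): Middle of the index tab's inner edge, moved in to 58 from the pivot, 8.5 in front of the carrier's mid plane like the pointer.
- dock: Grey parking socket, fixed: slot 24 (x) x 94 (y), walls up to 32 above the bench, floor 8 above it, where the carrier's foot stands. At its +y end a sprung steel nose overhangs the foot's rounded end; a straight pull up of 5 to 15 N frees it within 12 mm, a lift of 30 clears the walls. Origin: on the bench under the slot's centre; x as the carrier's, y along the slot.
- block: White drain block, fixed: base 90 (x) x 124 (y) x 12 high, uneven ribs along x: the tall black one in the middle (y = 0), top 41 above the bench; low ones, tops at 18 and 15, at y = 34 and -30; small cheeks up to 24 beside the tall rib. Origin: centre of its underside; x along the ribs.
- rib_top (a point): Middle of the tall black rib's rounded top (radius 7, 64 long along the block's x, 41 above the bench when free). It moves down with the rib.
- rib (a joint): How far the cushioned tall rib is pressed down, m; 0 free, stop at 0.008; it springs back with 1.2 N per mm.
- dish: Bystander: clear flat dish, 88 across, 15 high. Origin under its centre.
- dropper: Bystander: small amber bottle, 30 across, 65 high. Origin under its centre.
- jar: Bystander: small white jar, 40 across, 45 high. Origin under its centre.
- slidebox: Bystander: cardboard slide box 85 x 100 x 35 high. Origin under its centre.
- beaker: Bystander: glass beaker, 68 across, 85 high. Origin under its centre.
- spray: Bystander: green bottle, 70 across, 160 high. Origin under its centre.
- spatula: Bystander: spatula, 180 long, lying flat. Origin under its middle.
Not all that is in view belongs to the job. Of the things that look like the carrier, the larger one is meant.

How it is judged:
On the way, in this order (a step that is already met when the one before it is completed fails the run):
1. the carrier is pulled up clear of the parking socket (z of carrier in the frame of dock above 0.045 m), for 0.1 s.
2. the middle of the carrier's foot bears on the tall rib (distance between carrier and rib_top below 0.018 m and contact force between carrier and block above 0.5 N), for 0.2 s.
At the end, for the whole second after the job is handed in: Carrier still and gripped (over 5 N), its foot's middle within 18 mm of the middle of the tall rib's top, crosswise within 20 degrees, bearing on the block with 0.5 to 20 N; pointer at rest (below 0.4 rad/s), its tip within 5 mm of the index tab's middle; tab still set above 0.12 rad (all of step 2 and distance between pointer_tip and mark below 0.005 m and velocity of joint pointer between -0.4 and 0.4 rad/s and value of joint index above 0.12 rad and angle between the x axis of carrier and the x axis of block, either way round below 0.35 rad and contact force between carrier and block below 20 N and contact force between the fingers and carrier above 5 N and linear speed of carrier below 0.02 m/s); the arm keeps its last pose, push and grip.
It fails at once if a bystander is moved by more than 30 mm (distance of any of dish, dropper, jar, slidebox, beaker, spray, spatula from where it was at the start of the episode above 0.03 m).
It also fails if it takes over 45 s, if anything falls off the work surface, if the arm or the gripper's body presses on something with over 40 N, if the wrist force passes 120 N, or if a joint passes its speed limit or range.

ROBOT

A 7-joint arm with a two-finger parallel gripper is mounted at the origin on the work surface. World frame = base frame: x ahead of the robot, y to its left, z up, the work surface at z = 0. Lengths are in m, angles in rad, forces in N, time in s.
With the tool pointing down it reaches from about 0.425 to 0.875 m from the base axis. Payload 4.7 kg.
Tool frame: the origin (TCP) lies at the very end of the fingers, on their centre line; the grasp point (between the pads) lies behind it (ctrl.tcp_to_grasp is the y of the grasp point in the tool frame, in m); y points along the fingers, x is the direction in which the jaws open and shut, and the axes are right-handed (so a half turn about y gives the same grasp; the last joint's range is limited). The gripper opens to 87 mm and grips with 3 to 60 N. Pads are 19 mm wide; open, the fingers measure 117 mm over their backs; the gripper's body (75 mm by 190 mm) begins 51 mm behind the grasp point.
Start: joints at [-1.206, 0.321, -0.07, 1.45, 0.023, 1.371, -0.057], TCP at [0.223, 0.61, 0.223] pointing down, gripper open.
Joint ranges: [-2.86, 2.86], [-0.3, 2.09], [-1.38, 1.24], [0.06, 2.45], [-1.56, 4.7], [0.09, 2.05], [-2.69, 2.69]. Speed limits (rad/s): [2.57, 2.57, 3.14, 3.14, 3.14, 3.14, 3.14].

INTERFACE

Orientations are given as a rotation vector (axis times angle).
In Python, from bench import ctrl, get_image, workorder gives the robot as it stands.
- The arm moves only by the tool drive_tool, never from a script. Its argument "increments" is text: rows parted by semicolons, each of 5 numbers parted by spaces: the shift along the tool's x, y, z in mm, then the turn about the tool's y in degrees, then the closure in counts, from 0 (fully open) to 255 (shut). In form: tx ty tz yaw fingers; .... A call has 1 to 20 rows; each row shifts and turns the commanded pose from where the row before left it, along the tool's axes as they then stand; what a row does not reach is not made up. A row lasts 1/8 s, in which the tool goes at most 62.5 mm and 10.7 degrees, less where a joint would pass 70% of its speed; a pose out of reach is approached as far as the arm can. A call is refused whole if a number of a shift passes 62.5 or a number of a turn 10.7, either way. A call with a gripper value outside its range is refused whole. The fingers move at their own pace and stop on an object; "squeeze" is the grip in N (left out, the last holds). Time passes only in rows, so rows that do not move let the fingers close. It gives the time, the measured TCP pose, the force and the opening at its end, in the units of the state.
- ctrl.get_state(): the state, without advancing time (a new reading comes with each control period).
- get_image(name): name is "scene" or "top" or "wrist"; returns a dict with "img" (420x560x3 uint8, red, green, blue), "mtx" (3x3 intrinsics, pixels), "camera_from_world" (4x4, takes a point from world to camera coordinates). Camera axes: x right, y up, looking along -z (the intrinsics and any distortion apply to the point x, -y, -z); pixel columns grow to the right and rows downward; lengths in m; the calibration is good to about 2 mm. The wrist camera is an equidistant fisheye: a pixel r from the principal point sees the ray r / f radians off the axis. A picture is of the moment at which its call begins. There is no depth.
- workorder.close_job(): hands the job in, once; it reports no verdict.
The state is a dict: "time": time; "joint_positions": joint angles; "qd": joint speeds; "joint_torque": joint torques, N m; "position": TCP position; "tool_rot": TCP orientation; "ft_force": force on the tool from outside, world axes, zero at the start; "torque": the same for the moment, N m; "grip_width": opening from 0.0 (shut) to 1.0 (fully open).
Only numpy, scipy, OpenCV 4.12 (cv2) and the standard library are available. Lean on these libraries where they do the work, as an engineer would, in place of code of your own. Each camera call takes 0.05 s, during which the arm holds its last target.

## Working session

There is one attempt and no reset: what is moved stays moved. The work goes in short steps, Python scripts to look and compute and a tool call to move; the robot and the scene stay as the last step left them, time stands still between calls to the robot, and variables do not carry over. Pictures are saved under pics/ and viewed, and the job is handed in when it is done.

Besides the shell and the picture viewer there is one more tool, called after ">>>" as a command line: name --argument value ..., lists and objects as JSON in quotes. drive_tool: Moves the arm, as the interface text tells. Its arguments: {"type":"object","properties":{"increments":{"type":"string"},"squeeze":{"type":"number"}},"required":["increments"]}

```bash
ls; mkdir -p pics; cat > h.py <<'E'
import numpy as np, cv2
from bench import ctrl, get_image, workorder
def snap(n,f):
    d=get_image(n); cv2.imwrite('pics/'+f,d['img'][:,:,::-1]); np.savez('pics/'+f[:-4]+'.npz',**{k:np.array(d[k]) for k in('img','mtx','camera_from_world')}); return d
def proj(d,P):
    T=np.array(d['camera_from_world']);K=np.array(d['mtx'])
    p=(T[:3,:3]@np.atleast_2d(P).T).T+T[:3,3]; p=p*[1,-1,-1]
    q=(K@p.T).T; return q[:,:2]/q[:,2:]
def onz(d,u,v,z):
    T=np.array(d['camera_from_world']);K=np.array(d['mtx'])
    r=np.linalg.inv(K)@[u,v,1]; r=r*[1,-1,-1]; R=T[:3,:3]; c=-R.T@T[:3,3]; r=R.T@r
    return c+r*(z-c[2])/r[2]
E
python3 - <<'E'
from h import *
print({k:np.round(v,3) for k,v in ctrl.get_state().items()}, ctrl.tcp_to_grasp)
for n in('scene','top','wrist'):
    d=snap(n,n+'0.png'); T=d['camera_from_world']; print(n,np.round(d['mtx'],1).tolist(),np.round(T,3).tolist())
E
```

```text
pics
{'time': np.float64(0.0), 'joint_positions': array([-1.206,  0.322, -0.07 ,  1.452,  0.023,  1.371, -0.057]), 'qd': array([-0.   ,  0.   , -0.001, -0.002, -0.001, -0.   , -0.001]), 'joint_torque': array([-0.0000e+00, -4.9129e+01, -4.0400e-01, -3.1253e+01, -6.4000e-02,
        4.4000e-02,  0.0000e+00]), 'position': array([0.223, 0.61 , 0.221]), 'tool_rot': array([-1.356, -0.946,  0.948]), 'ft_force': array([ 0.108, -0.099,  0.616]), 'torque': array([ 0.039,  0.008, -0.011]), 'grip_width': np.float64(0.994)} -0.0187
scene [[423.7, 0.0, 277.2], [0.0, 423.7, 200.3], [0.0, 0.0, 1.0]] [[-0.645, 0.764, -0.016, 0.382], [-0.426, -0.343, 0.837, 0.168], [0.634, 0.547, 0.547, -1.642], [0.0, 0.0, 0.0, 1.0]]
top [[492.7, 0.0, 285.7], [0.0, 492.7, 210.6], [0.0, 0.0, 1.0]] [[0.033, -0.999, 0.002, -0.02], [0.979, 0.033, 0.2, -0.626], [-0.2, -0.004, 0.98, -1.517], [0.0, 0.0, 0.0, 1.0]]
wrist [[325.2, 0.0, 287.2], [0.0, 325.2, 207.4], [0.0, 0.0, 1.0]] [[0.344, 0.939, -0.001, -0.649], [-0.897, 0.328, -0.298, 0.038], [-0.279, 0.104, 0.955, -0.392], [0.0, 0.0, 0.0, 1.0]]
```

View pics/scene0.png

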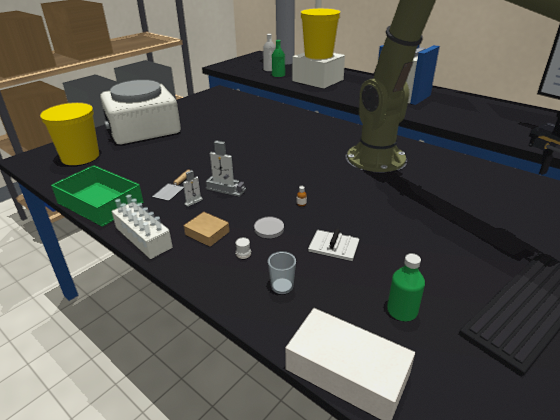

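View pics/top0.png

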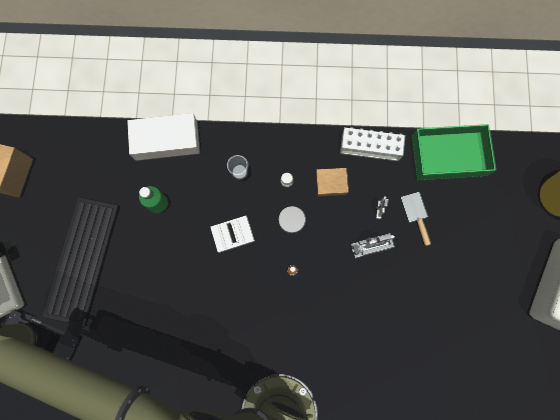

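View pics/wrist0.png

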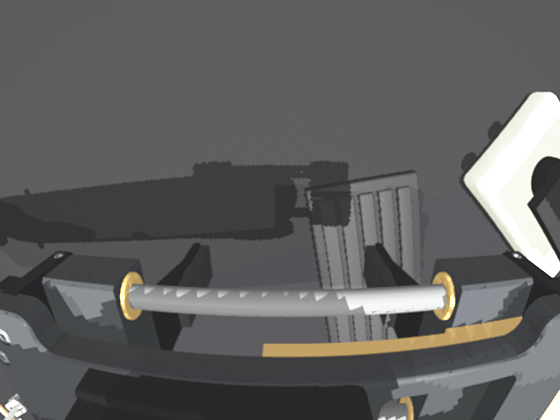

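```bash
python3 - <<'E'
from h import *
s=cv2.imread('pics/scene0.png');t=cv2.imread('pics/top0.png')
def c(im,x,y,w,h,k,f): cv2.imwrite('pics/'+f,cv2.resize(im[y:y+h,x:x+w],None,fx=k,fy=k,interpolation=cv2.INTER_CUBIC))
a=cv2.resize(s[135:210,175:265],(780,650)[:2] and None,fx=4.4,fy=4.4,interpolation=2) if 0 else cv2.resize(s[135:210,175:265],(396,330),interpolation=2)
b=cv2.resize(s[222:267,300:370],(396,255),interpolation=2)
e=cv2.resize(t[225:265,340:410],(396,226),interpolation=2)
f=cv2.resize(t[210:260,200:265],(396,305),interpolation=2)
L=np.vstack([a,b]);R=np.vstack([e,f]);H=600
o=np.zeros((H,800,3),np.uint8);o[:585,:396]=L;o[:531,400:796]=R
cv2.imwrite('pics/crops.png',o)
E
```

```text
(no output)
```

View pics/crops.png

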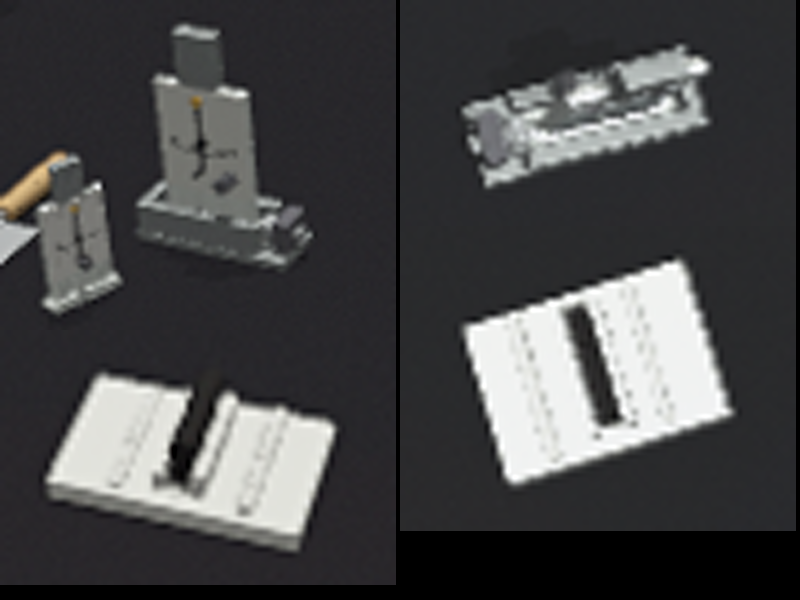

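```bash
cat > fit.py <<'E'
from h import *
from scipy.optimize import least_squares
def ld(f):
    z=np.load('pics/'+f+'.npz'); return {k:z[k] for k in z.files}
S=ld('scene0');T=ld('top0')
for n,d in(('scene',S),('top',T)):
    M=d['camera_from_world'];print(n,-M[:3,:3].T@M[:3,3])
def W(p,P,z0):
    c,s=np.cos(p[2]),np.sin(p[2]);P=np.array(P,float)/1000
    return np.c_[p[0]+c*P[:,0]-s*P[:,1],p[1]+s*P[:,0]+c*P[:,1],P[:,2]+z0]
# carrier
o=np.array
sp=o([(174,28),(221,33),(157,78),(254,94)])/4.4+[175,135]-0.4
sP=[(7,-17,170),(7,17,170),(3,-39,126),(3,39,126)]
r=least_squares(lambda p:(proj(S,W(p,sP,.008))-sp).ravel(),[0.5,-0.15,0.1])
print('carrier',r.x,r.fun.round(1))
# block
tp=(o([(465,326),(685,260),(732,412),(512,485)])-[400,226])/6.09+[200,210]-.4
bP=[(45,62,12),(45,-62,12),(-45,-62,12),(-45,62,12)]
b=least_squares(lambda p:(proj(T,W(p,bP,0))-tp).ravel(),[0.5,0.1,0.1])
print('block top',b.x,b.fun.round(1))
s2=(o([(100,375),(335,425),(298,537),(50,488)])-[0,330])/5.657+[300,222]-.4
# scene: far-left, far-right, near-right, near-left
b2P=[(-45,-62,12),(-45,62,12),(45,62,12),(45,-62,12)]
b2=least_squares(lambda p:(proj(S,W(p,b2P,0))-s2).ravel(),b.x)
print('block scene',b2.x,b2.fun.round(1))
if __name__=='__main__':
  s=cv2.imread('pics/scene0.png');t=cv2.imread('pics/top0.png')
  K=8
  def ov(im,d,x,y,w,h,items):
    im=cv2.resize(im[y:y+h,x:x+w],None,fx=K,fy=K,interpolation=2)
    for P,col in items:
      q=((proj(d,P)-[x,y]+.5)*K).astype(np.int32); cv2.polylines(im,[q],True,col,1)
    return im
  def rect(p,x,hy,z0,z1,zz): return W(p,[(x,-hy,z0),(x,hy,z0),(x,hy,z1),(x,-hy,z1)],zz)
  def hr(p,hx,hy,z,zz): return W(p,[(-hx,-hy,z),(hx,-hy,z),(hx,hy,z),(-hx,hy,z)],zz)
  p=r.x
  it=[(rect(p,7,17,126,170,.008),(0,0,255)),(rect(p,3,39,12,126,.008),(0,255,0)),(hr(p,7,17,170,.008),(255,0,0)),(hr(p,10,45,12,.008),(0,255,255)),(hr(p,12,47,32,0),(255,0,255))]
  a=ov(s,S,190,135,65,68,it);c=ov(t,T,345,225,60,40,it)
  o=np.zeros((560,1010,3),np.uint8);o[:544,:520]=a;o[:320,525:1005]=c
  cv2.imwrite('pics/ov.png',cv2.resize(o,(800,444),interpolation=cv2.INTER_AREA))
E
python3 fit.py
```

```text
scene [1.35946368 0.66412419 0.76232546]
top [ 0.31067202 -0.00578516  1.6112465 ]
carrier [ 0.52934598 -0.28949163  0.39037198] [ 0.5  0.4 -0.5  0.5  0.1 -0.1 -0.1 -0.7]
block top [0.55491452 0.17426192 0.34453778] [-0.   0.1 -0.1 -0.4  0.2  0.4 -0.1 -0.1]
block scene [0.55812668 0.17915642 0.35428337] [-0.5  0.4  0.3  0.1  0.5  0.2 -0.4 -0.8]
```

View pics/ov.png

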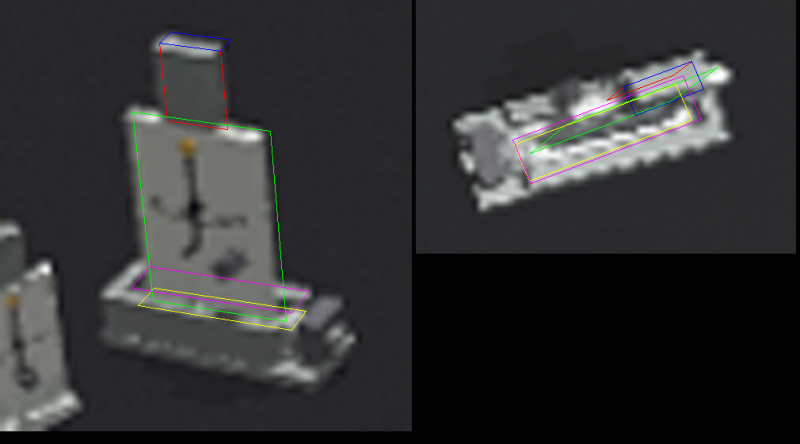

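```bash
python3 - <<'E'
import cv2,numpy as np
t=cv2.imread('pics/top0.png')[228:262,348:400];s=cv2.imread('pics/scene0.png')[138:200,200:250]
a=cv2.resize(t,None,fx=9,fy=9,interpolation=2);b=cv2.resize(s,None,fx=6.4,fy=9,interpolation=2)
b=cv2.resize(s,None,fx=6.6,fy=6.6,interpolation=2)
a=np.clip(a*1.3,0,255).astype(np.uint8)
for i in range(0,52,10): cv2.putText(a,str(348+i),(i*9,10),0,.35,(0,255,255));cv2.line(a,(i*9,12),(i*9,300),(0,120,120),1)
for i in range(0,34,10): cv2.putText(a,str(228+i),(0,i*9+10),0,.35,(0,255,0));cv2.line(a,(0,i*9),(470,i*9),(0,120,0),1)
o=np.zeros((410,800,3),np.uint8);o[:a.shape[0],:a.shape[1]]=a;o[:b.shape[0],470:470+b.shape[1]]=b
cv2.imwrite('pics/z.png',o)
E
```

```text
(no output)
```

View pics/z.png

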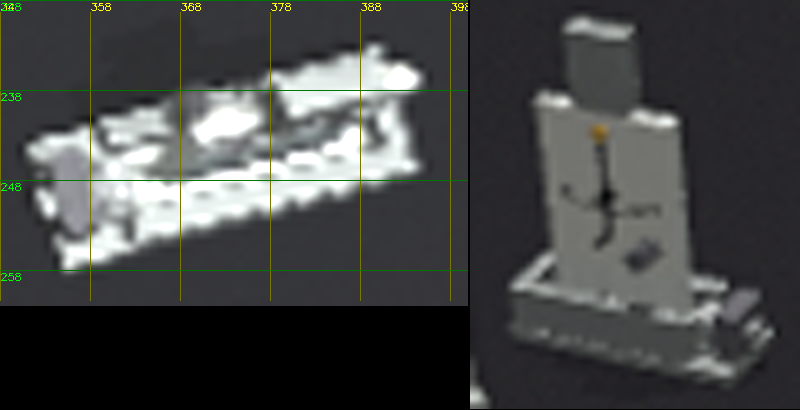

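```bash
python3 - <<'E'
from fit import *
A=[onz(T,u,v,.032)[:2] for u,v in((355.5,258),(394.5,247),(351,244),(389.5,233),(353,251),(393,240))]
for i in(0,2,4): d=A[i]-A[i+1]; print(A[i],A[i+1],np.arctan2(-d[0],d[1]),np.linalg.norm(d))
for yaw in(.2,.25,.3):
  r=least_squares(lambda p:(proj(S,W([p[0],p[1],yaw],sP,.008))-sp).ravel(),[0.5,-0.15]);print(yaw,r.x,r.fun.round(1),proj(T,W([*r.x,yaw],[(0,0,170),(0,-17,170),(0,17,170),(0,-39,126),(0,39,126)],.008)).round(1).tolist())
E
```

```text
scene [1.35946368 0.66412419 0.76232546]
top [ 0.31067202 -0.00578516  1.6112465 ]
carrier [ 0.52934598 -0.28949163  0.39037198] [ 0.5  0.4 -0.5  0.5  0.1 -0.1 -0.1 -0.7]
block top [0.55491452 0.17426192 0.34453778] [-0.   0.1 -0.1 -0.4  0.2  0.4 -0.1 -0.1]
block scene [0.55812668 0.17915642 0.35428337] [-0.5  0.4  0.3  0.1  0.5  0.2 -0.4 -0.8]
[ 0.48507625 -0.22774232] [ 0.52481216 -0.35328861] 0.3065285266490339 0.1316845282191416
[ 0.52983723 -0.21299507] [ 0.5699564  -0.33756945] 0.3115613414543023 0.13087522399629398
[ 0.50736613 -0.2195852 ] [ 0.54742869 -0.34868491] 0.3008999439013314 0.13517301055419695
0.2 [ 0.52911401 -0.28857342] [ 0.9 -0.  -1.1  0.9  1.3 -1.  -1.1  0.3] [[383.3, 238.5], [389.0, 237.5], [377.6, 239.4], [393.1, 238.5], [367.8, 242.7]]
0.25 [ 0.52916648 -0.28881833] [ 0.8  0.1 -0.9  0.8  1.  -0.8 -0.8  0. ] [[383.4, 238.5], [389.0, 237.2], [377.8, 239.7], [393.0, 237.8], [368.0, 243.3]]
0.3 [ 0.52922479 -0.28906103] [ 0.7  0.2 -0.7  0.7  0.6 -0.5 -0.6 -0.3] [[383.5, 238.4], [389.0, 236.9], [377.9, 240.0], [392.9, 237.2], [368.3, 243.9]]
```

```bash
cat >> h.py <<'E'
from scipy.spatial.transform import Rotation as Ro
def st():
    s=ctrl.get_state(); R=Ro.from_rotvec(s['tool_rot']).as_matrix(); return s,R
def need(target,jawyaw=None):
    s,R=st(); d=np.array(target)-s['position']
    print('t',round(float(s['time']),2),'pos',np.round(s['position'],4),'F',np.round(s['ft_force'],2),'w',round(float(s['grip_width']),3))
    print('xt',np.round(R[:,0],3),'yt',np.round(R[:,1],3),'zt',np.round(R[:,2],3))
    a=np.arctan2(R[1,0],R[0,0])
    print('tool mm before turn',np.round(R.T@d*1000,1),'jaw yaw',round(a,3))
    if jawyaw is not None:
        e=(jawyaw-a+np.pi/2)%np.pi-np.pi/2
        print('world yaw deg',round(np.degrees(e),1),'=> tool yaw',round(-np.degrees(e),1))
        R2=Ro.from_rotvec([0,0,e]).as_matrix()@R
        print('tool mm after turn',np.round(R2.T@d*1000,1), 'joints',np.round(s['joint_positions'],2))
E
python3 - <<'E'
from h import *
need([.46,.2,.27],.305)
need([.531,-.29,.27],.305)
E
```

```text
t 0.15 pos [0.2233 0.61   0.2217] F [0.69 0.68 0.01] w 1.004
xt [ 0.344  0.939 -0.001] yt [-0.    -0.001 -1.   ] zt [-0.939  0.344 -0.   ]
tool mm before turn [-303.8  -47.8 -363.2] jaw yaw 1.22
world yaw deg -52.4 => tool yaw 52.4
tool mm after turn [ 102.6  -48.4 -462.2] joints [-1.21  0.32 -0.07  1.45  0.02  1.37 -0.06]
t 0.15 pos [0.2233 0.61   0.2217] F [0.69 0.68 0.01] w 1.004
xt [ 0.344  0.939 -0.001] yt [-0.    -0.001 -1.   ] zt [-0.939  0.344 -0.   ]
tool mm before turn [-739.5  -47.2 -598.3] jaw yaw 1.22
world yaw deg -52.4 => tool yaw 52.4
tool mm after turn [  23.2  -48.2 -950.9] joints [-1.21  0.32 -0.07  1.45  0.02  1.37 -0.06]
```

>>> drive_tool --increments "0 -10 0 10.5 0; 0 -10 0 10.5 0; 0 -10 0 10.5 0; 0 -10 0 10.5 0; 0 -8 0 10.4 0; 10 0 -40 0 0; 12 0 -52 0 0; 12 0 -54 0 0; 12 0 -54 0 0; 12 0 -54 0 0; 12 0 -54 0 0; 12 0 -54 0 0; 12 0 -54 0 0; 8 0 -46 0 0; 0 0 0 0 0"

```text
time: 2.02
position: [0.4614, 0.1959, 0.2707]
tool_rot: [-1.559, -0.234, 0.233]
ft_force: [-0.1, 1.0, 0.6]
grip_width: 0.999
```

```bash
python3 - <<'E'
from h import *
need([.531,-.29,.27],.305)
d=snap('wrist','w1.png')
E
```

```text
t 2.02 pos [0.4614 0.1959 0.2707] F [-0.07  1.03  0.64] w 0.999
xt [0.956 0.293 0.   ] yt [ 0.001 -0.001 -1.   ] zt [-0.293  0.956 -0.001]
tool mm before turn [ -75.8    1.1 -485. ] jaw yaw 0.297
world yaw deg 0.4 => tool yaw -0.4
tool mm after turn [ -79.6    1.1 -484.4] joints [-0.86 -0.03  0.39  1.75  0.01  1.42 -0.17]
```

View pics/w1.png

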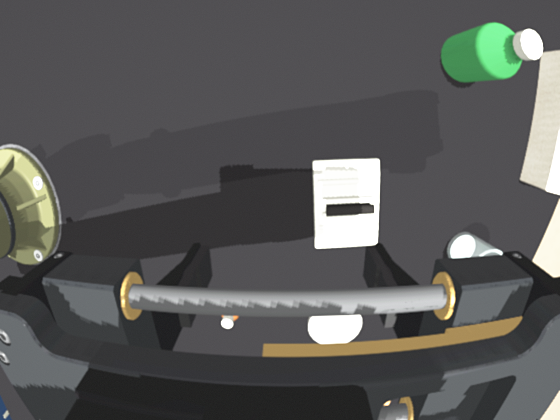

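```bash
cat >> h.py <<'E'
def projw(d,P):
    T=np.array(d['camera_from_world']);K=np.array(d['mtx'])
    p=(T[:3,:3]@np.atleast_2d(P).T).T+T[:3,3]; p=p*[1,-1,-1]
    rr=np.hypot(p[:,0],p[:,1]);th=np.arctan2(rr,p[:,2])
    return np.c_[K[0,2]+K[0,0]*th*p[:,0]/rr,K[1,2]+K[1,1]*th*p[:,1]/rr]
def ld(f):
    z=np.load('pics/'+f+'.npz'); return {k:z[k] for k in z.files}
E
python3 - <<'E'
from fit import *
from h import *
d=ld('w1')
im=cv2.imread('pics/w1.png')
def ov(f,ps):
    K=6;a=cv2.resize(im[150:256,300:392],None,fx=K,fy=K,interpolation=2)
    for p,col in ps:
        for P in (bP,[(-32,0,41),(32,0,41)],[(45,62,0),(45,-62,0),(-45,-62,0),(-45,62,0)]):
            q=((projw(d,W(p,P,0))-[300,150]+.5)*K).astype(np.int32);cv2.polylines(a,[q],True,col,1)
    cv2.imwrite('pics/'+f,cv2.resize(a,None,fx=.94,fy=.94))
ov('bo.png',[(b.x,(0,0,255)),(b2.x,(255,0,0))])
E
```

```text
scene [1.35946368 0.66412419 0.76232546]
top [ 0.31067202 -0.00578516  1.6112465 ]
carrier [ 0.52934598 -0.28949163  0.39037198] [ 0.5  0.4 -0.5  0.5  0.1 -0.1 -0.1 -0.7]
block top [0.55491452 0.17426192 0.34453778] [-0.   0.1 -0.1 -0.4  0.2  0.4 -0.1 -0.1]
block scene [0.55812668 0.17915642 0.35428337] [-0.5  0.4  0.3  0.1  0.5  0.2 -0.4 -0.8]
```

View pics/bo.png

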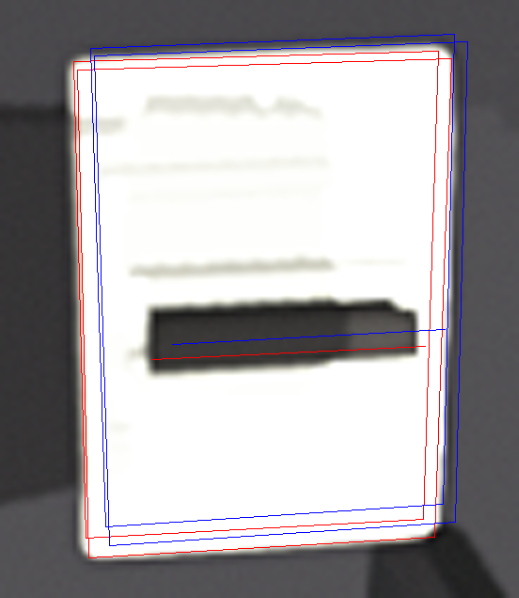

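>>> drive_tool --increments "-8 0 -30 0 0; -10 0 -50 0 0; -10 0 -54 0 0; -10 0 -54 0 0; -10 0 -54 0 0; -10 0 -54 0 0; -8 0 -40 0 0; 0 0 0 0 0; 0 0 0 0 0"

```text
time: 3.2
position: [0.498, -0.1376, 0.2703]
tool_rot: [-1.556, -0.242, 0.242]
ft_force: [-0.4, 0.3, -0.0]
grip_width: 1.003
```

```bash
python3 - <<'E'
from h import *
need([.531,-.29,.25],.305)
d=snap('wrist','w2.png')
E
```

```text
t 3.2 pos [ 0.498  -0.1376  0.2703] F [-0.35  0.25 -0.01] w 1.003
xt [ 0.953  0.303 -0.   ] yt [-0.     0.001 -1.   ] zt [-0.303  0.953  0.001]
tool mm before turn [ -14.8   20.1 -155.2] jaw yaw 0.308
world yaw deg -0.2 => tool yaw 0.2
tool mm after turn [ -14.3   20.1 -155.3] joints [-0.56 -0.    0.78  1.73  0.    1.42  0.53]
```

View pics/w2.png

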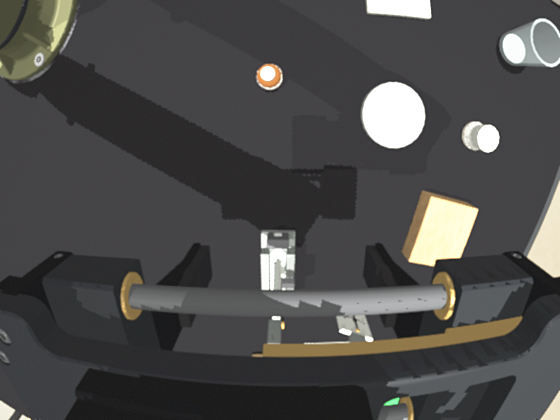

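```bash
cat > c2.py <<'E'
from fit import *
from h import *
d=ld('w1')
wp=o([(70,58),(452,45),(438,542),(85,558)])/5.64+[300,150]-.5
P2=[(-45,62,12),(45,62,12),(45,-62,12),(-45,-62,12)]
b3=least_squares(lambda p:(projw(d,W(p,P2,0))-wp).ravel(),b.x)
print('block wrist',b3.x,b3.fun.round(1))
rw=o([(150,341),(417,332)])/5.64+[300,150]-.5
print('rib ends pred',projw(d,W(b3.x,[(-32,0,38),(32,0,38)],0)).round(1).tolist(),rw.round(1).tolist())
d2=ld('w2');im=cv2.imread('pics/w2.png')
K=6;a=cv2.resize(im[225:355,240:370],None,fx=4.6,fy=4.6,interpolation=2)
for p,col in(([.5292,-.289,.305],(0,0,255)),([.532,-.290,.305],(255,0,0))):
  for P in([(7,-17,170),(7,17,170),(-7,17,170),(-7,-17,170)],[(3,-39,126),(3,39,126),(-3,39,126),(-3,-39,126)],[(12,-47,24),(12,47,24),(-12,47,24),(-12,-47,24)]):
    q=((projw(d2,W(p,P,.008))-[240,225]+.5)*4.6).astype(np.int32);cv2.polylines(a,[q],True,col,1)
cv2.imwrite('pics/co.png',a)
E
python3 c2.py
```

```text
scene [1.35946368 0.66412419 0.76232546]
top [ 0.31067202 -0.00578516  1.6112465 ]
carrier [ 0.52934598 -0.28949163  0.39037198] [ 0.5  0.4 -0.5  0.5  0.1 -0.1 -0.1 -0.7]
block top [0.55491452 0.17426192 0.34453778] [-0.   0.1 -0.1 -0.4  0.2  0.4 -0.1 -0.1]
block scene [0.55812668 0.17915642 0.35428337] [-0.5  0.4  0.3  0.1  0.5  0.2 -0.4 -0.8]
block wrist [0.55381302 0.17551116 0.34681602] [ 0.8  1.1 -0.6  1.2 -0.8 -1.8  0.4 -1. ]
rib ends pred [[325.7, 211.4], [373.9, 209.0]] [[326.1, 210.0], [373.4, 208.4]]
```

View pics/co.png

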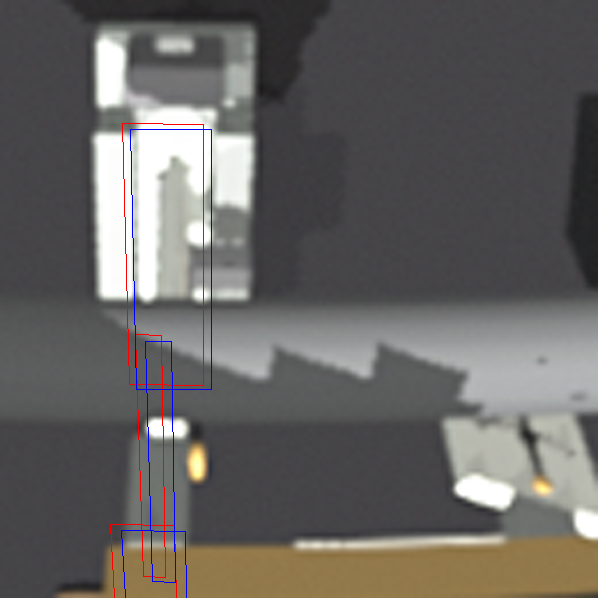

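>>> drive_tool --increments "0 0 50 0 0; 0 0 50 0 0; 0 0 30 0 0; 0 0 0 0 0; 0 0 0 0 0"

```text
time: 3.88
position: [0.4587, -0.0155, 0.2707]
tool_rot: [-1.558, -0.241, 0.241]
ft_force: [-0.3, 0.6, -0.1]
grip_width: 1.0
```

```bash
cat > c3.py <<'E'
from h import *
from fit import W
import sys
n,p=sys.argv[1],[float(x) for x in sys.argv[2:5]]
need([p[0],p[1],.25],p[2])
d2=snap('wrist',n+'.png');im=cv2.imread('pics/'+n+'.png')
c=projw(d2,W(p,[(0,0,120)],.008))[0].astype(int)-[45,50]
c=np.maximum(c,0)
a=cv2.resize(im[c[1]:c[1]+100,c[0]:c[0]+90],None,fx=6,fy=6,interpolation=2);ra=a.copy()
for P in([(7,-17,170),(7,17,170),(-7,17,170),(-7,-17,170)],[(3,-39,126),(3,39,126),(-3,39,126),(-3,-39,126)],[(12,-47,24),(12,47,24),(-12,47,24),(-12,-47,24)]):
    q=((projw(d2,W(p,P,.008))-c+.5)*6).astype(np.int32);cv2.polylines(a,[q],True,(0,0,255),1)
print('crop origin',c)
cv2.imwrite('pics/'+n+'o.png',np.hstack([a,ra])[:, :800] if 0 else cv2.resize(np.hstack([a,ra]),None,fx=.74,fy=.74,interpolation=cv2.INTER_AREA))
E
python3 c3.py w3 .53 -.2895 .305
```

```text
scene [1.35946368 0.66412419 0.76232546]
top [ 0.31067202 -0.00578516  1.6112465 ]
carrier [ 0.52934598 -0.28949163  0.39037198] [ 0.5  0.4 -0.5  0.5  0.1 -0.1 -0.1 -0.7]
block top [0.55491452 0.17426192 0.34453778] [-0.   0.1 -0.1 -0.4  0.2  0.4 -0.1 -0.1]
block scene [0.55812668 0.17915642 0.35428337] [-0.5  0.4  0.3  0.1  0.5  0.2 -0.4 -0.8]
t 3.88 pos [ 0.4587 -0.0155  0.2707] F [-0.33  0.6  -0.14] w 1.0
xt [0.953 0.302 0.   ] yt [ 0.001 -0.    -1.   ] zt [-0.302  0.953 -0.   ]
tool mm before turn [ -14.8   20.8 -282.7] jaw yaw 0.307
world yaw deg -0.1 => tool yaw 0.1
tool mm after turn [ -14.3   20.8 -282.8] joints [-0.69 -0.16  0.6   1.84  0.09  1.43  0.2 ]
crop origin [230 342]
```

View pics/w3o.png

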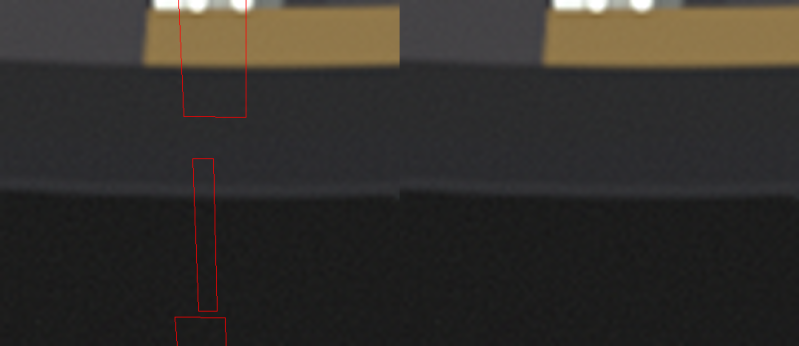

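View pics/w3.png

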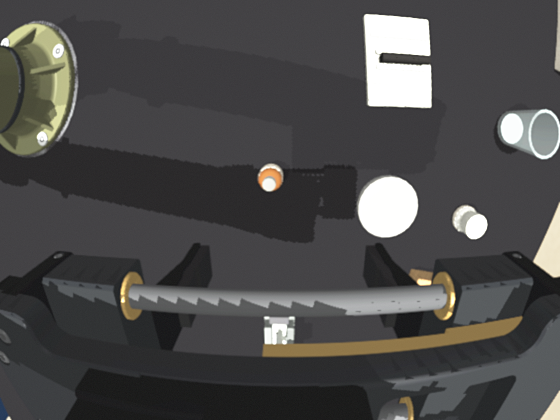

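>>> drive_tool --increments "-4 0 -40 0 0; -2 0 -55 0 0; -2 0 -55 0 0; -2 0 -55 0 0; -2 0 -50 0 0; -2 0 -28 0 0; 0 0 0 0 0; 0 0 0 0 0"

```text
time: 4.92
position: [0.5302, -0.2898, 0.2703]
tool_rot: [-1.557, -0.239, 0.24]
ft_force: [0.7, 0.5, 0.5]
grip_width: 1.002
```

```bash
python3 c3.py w4 .53 -.2895 .305 | tail -7
```

```text
block scene [0.55812668 0.17915642 0.35428337] [-0.5  0.4  0.3  0.1  0.5  0.2 -0.4 -0.8]
t 4.92 pos [ 0.5302 -0.2898  0.2703] F [0.68 0.49 0.51] w 1.002
xt [ 0.954  0.3   -0.   ] yt [-0.001  0.    -1.   ] zt [-0.3    0.954  0.   ]
tool mm before turn [-0.1 20.3  0.3] jaw yaw 0.305
world yaw deg -0.0 => tool yaw 0.0
tool mm after turn [-0.1 20.3  0.3] joints [-0.32  0.29  0.96  1.53 -0.23  1.45  0.95]
crop origin [241 142]
```

View pics/w4o.png

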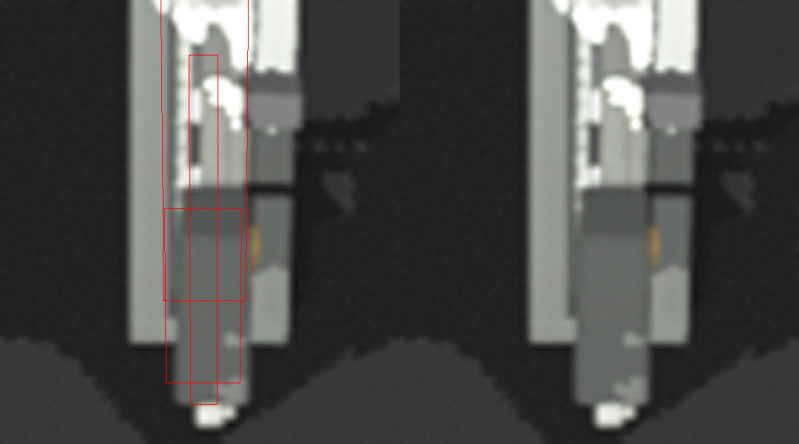

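View pics/w4.png

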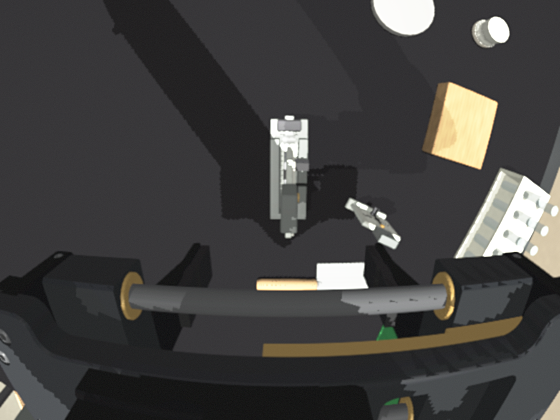

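>>> drive_tool --increments "2 20 -4 0 0; 0 40 0 0 0; 0 40 0 0 0; 0 20 0 0 0; 0 9 0 0 0; 0 0 0 0 0; 0 0 0 0 0" --squeeze 40

```text
time: 5.85
position: [0.5343, -0.2937, 0.1429]
tool_rot: [-1.559, -0.241, 0.238]
ft_force: [-0.3, 0.3, 0.5]
grip_width: 0.998
```

```bash
python3 c3.py w5 .5333 -.2932 .305 | tail -7; python3 -c "
import cv2;from h import *
d=snap('scene','s5.png');a=d['img'][120:210,170:280,::-1];cv2.imwrite('pics/s5o.png',cv2.resize(a,None,fx=6,fy=6,interpolation=2))"
```

```text
block scene [0.55812668 0.17915642 0.35428337] [-0.5  0.4  0.3  0.1  0.5  0.2 -0.4 -0.8]
t 5.85 pos [ 0.5343 -0.2937  0.1429] F [-0.28  0.26  0.46] w 0.998
xt [0.954 0.301 0.002] yt [ 0.002 -0.001 -1.   ] zt [-0.301  0.954 -0.001]
tool mm before turn [  -0.6 -107.1    0.6] jaw yaw 0.306
world yaw deg -0.0 => tool yaw 0.0
tool mm after turn [  -0.6 -107.1    0.6] joints [-0.27  0.39  0.91  1.69 -0.32  1.22  1.02]
crop origin [239 196]
```

View pics/w5.png

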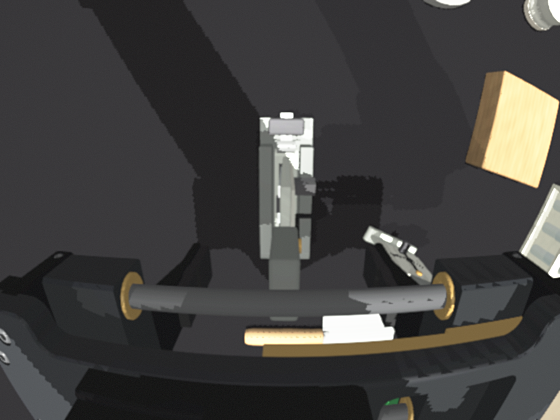

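View pics/s5o.png

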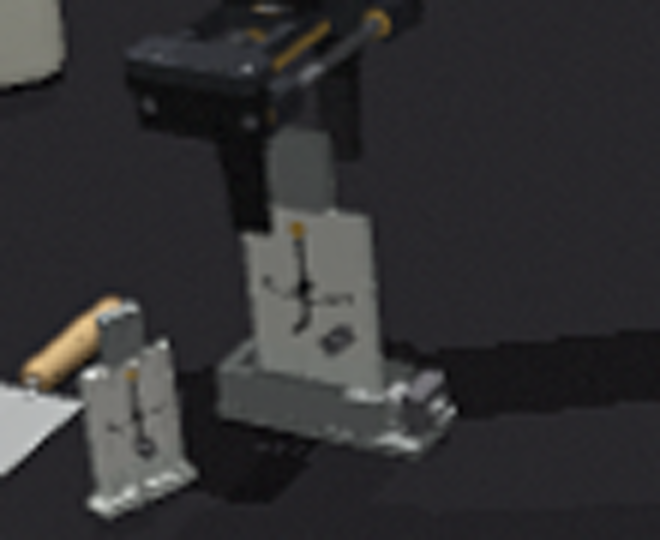

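>>> drive_tool --increments "0 0 0 0 255; 0 0 0 0 255; 0 0 0 0 255; 0 0 0 0 255; 0 0 0 0 255; 0 0 0 0 255; 0 0 0 0 255; 0 0 0 0 255" --squeeze 40

```text
time: 6.95
position: [0.5335, -0.2932, 0.1416]
tool_rot: [-1.557, -0.24, 0.24]
ft_force: [0.2, 0.0, -0.8]
grip_width: 0.169
```

```bash
python3 -c "
import cv2;from h import *
d=snap('scene','s6.png');a=d['img'][120:210,170:280,::-1];cv2.imwrite('pics/s6o.png',cv2.resize(a,None,fx=6,fy=6,interpolation=2));need([0,0,0])"
```

```text
t 7.0 pos [ 0.5335 -0.2931  0.1415] F [ 0.42  0.4  -0.5 ] w 0.161
xt [0.954 0.301 0.   ] yt [ 0.  0. -1.] zt [-0.301  0.954  0.   ]
tool mm before turn [-420.7  141.5  440. ] jaw yaw 0.305
```

View pics/s6o.png

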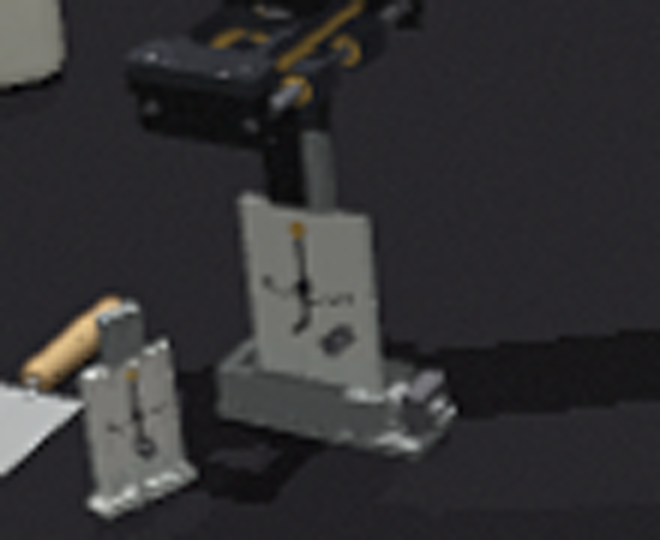

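>>> drive_tool --increments "0 -3 0 0 255; 0 -3 0 0 255; 0 -3 0 0 255; 0 -3 0 0 255; 0 -4 0 0 255; 0 -5 0 0 255; 0 -8 0 0 255; 0 -10 0 0 255; 0 -16 0 0 255; 0 -20 0 0 255; 0 -20 0 0 255; 0 -15 0 0 255; 0 0 0 0 255; 0 0 0 0 255; 0 0 0 0 255; 0 0 0 0 255"

```text
time: 9.0
position: [0.5332, -0.293, 0.2509]
tool_rot: [-1.557, -0.239, 0.24]
ft_force: [-0.1, -0.7, -2.8]
grip_width: 0.158
```

```bash
python3 -c "
import cv2;from h import *
d=snap('scene','s7.png');a=d['img'][80:210,170:270,::-1];a=cv2.resize(a,None,fx=4.5,fy=4.5,interpolation=2)
cv2.imwrite('pics/s7o.png',a);need([.5538,.1755,.29],.347);snap('top','t7.png')"
```

```text
t 9.05 pos [ 0.5333 -0.293   0.251 ] F [-0.37 -0.02 -1.95] w 0.153
xt [ 0.954  0.301 -0.001] yt [-0.001  0.    -1.   ] zt [-0.301  0.954  0.001]
tool mm before turn [160.4 -38.8 440.7] jaw yaw 0.305
world yaw deg 2.4 => tool yaw -2.4
tool mm after turn [178.6 -38.9 433.6] joints [-0.3   0.31  0.95  1.55 -0.25  1.42  0.97]
```

View pics/s7o.png

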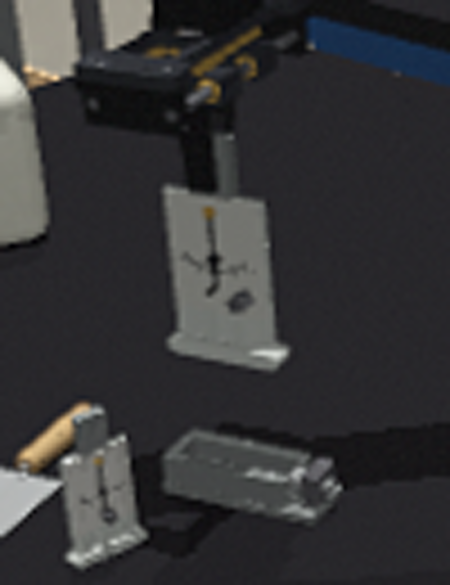

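>>> drive_tool --increments "5 0 15 -2.4 255; 12 0 30 0 255; 18 0 43 0 255; 20 0 50 0 255; 20 0 50 0 255; 20 0 50 0 255; 20 0 50 0 255; 20 0 50 0 255; 20 0 43 0 255; 15 0 30 0 255; 9 0 15 0 255; 0 0 7 0 255; 0 0 0 0 255; 0 0 0 0 255; 0 0 0 0 255; 0 0 0 0 255; 0 0 0 0 255; 0 0 0 0 255"

```text
time: 11.35
position: [0.5551, 0.1749, 0.2516]
tool_rot: [-1.554, -0.273, 0.273]
ft_force: [-0.0, -0.0, -2.3]
grip_width: 0.156
```

```bash
python3 -c "
import cv2;from h import *
d=snap('scene','s8.png');a=d['img'][140:280,280:400,::-1];a=cv2.resize(a,None,fx=4.2,fy=4.2,interpolation=2)
cv2.imwrite('pics/s8o.png',a);need([.555,.1755,.25],.347);snap('top','t8.png');snap('wrist','w8.png')"
```

```text
t 11.4 pos [0.5551 0.1749 0.2516] F [-0.43 -0.64 -2.62] w 0.157
xt [0.94 0.34 0.  ] yt [ 0.  0. -1.] zt [-0.34  0.94 -0.  ]
tool mm before turn [0.1 1.6 0.6] jaw yaw 0.347
world yaw deg -0.0 => tool yaw 0.0
tool mm after turn [0.1 1.6 0.6] joints [-0.94  0.18  0.68  1.61 -0.12  1.39  0.1 ]
```

View pics/s8o.png

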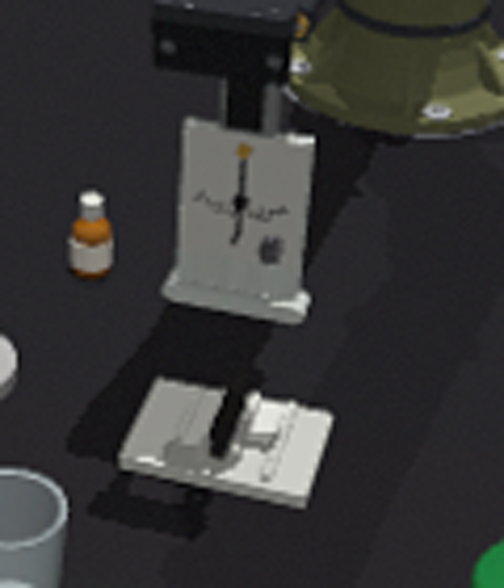

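View pics/w8.png

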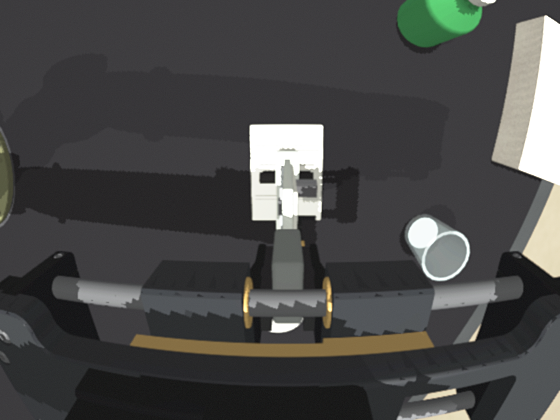

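View pics/t8.png

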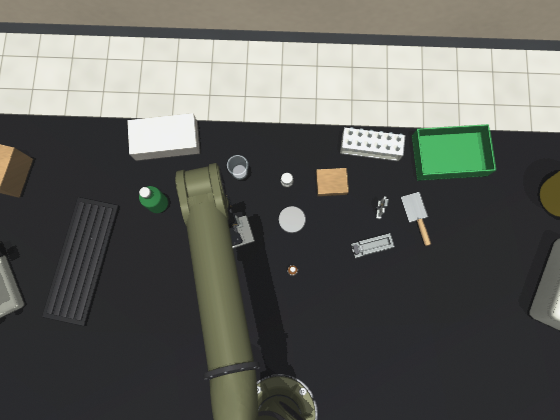

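```bash
cat > tab.py <<'E'
from h import *
from scipy.optimize import least_squares
import sys
def car(p,P,lean=0):  # p:x,y,z of foot origin, yaw ; lean toward +y
    c,s=np.cos(p[3]),np.sin(p[3]);P=np.array(P,float)/1000
    y=P[:,1]*np.cos(lean)+P[:,2]*np.sin(lean); z=-P[:,1]*np.sin(lean)+P[:,2]*np.cos(lean)
    return np.c_[p[0]+c*P[:,0]-s*y,p[1]+s*P[:,0]+c*y,p[2]+z]
def tabp(a,x):
    e=np.array([np.sin(a),-np.cos(a)]);t=np.array([np.cos(a),np.sin(a)])
    return [(x,*(e*r+t*w+[0,116])) for r,w in((60,-5),(70,-5),(70,5),(60,5))]
if __name__=='__main__':
  d=ld('s8');im=cv2.imread('pics/s8.png')
  tp=[.5551,.1749,.2516-.1335,.347]
  x0,y0,w,h,K=318,165,44,58,9
  out=[]
  base=cv2.resize(im[y0:y0+h,x0:x0+w],None,fx=K,fy=K,interpolation=2)
  pl=[(3,-39,12),(3,39,12),(3,39,126),(3,-39,126)]
  q0=proj(d,car(tp,pl));print(q0.round(1).tolist(),'pivot',proj(d,car(tp,[(8.5,0,116)])))
  for a in(.14,.22,.30,.36): print(a,proj(d,car(tp,tabp(a,20))).mean(0).round(1),proj(d,car(tp,tabp(a,3))).mean(0).round(1))
  a=base.copy()
  for P in(pl,tabp(.25,20),tabp(.25,3),[(8.5,0,116),(8.5,0,58)]):
    q=((proj(d,car(tp,P))-[x0,y0]+.5)*K).astype(np.int32);cv2.polylines(a,[q],True,(0,0,255),1)
  cv2.imwrite('pics/tab.png',np.hstack([a,base]))
E
python3 tab.py
```

```text
[[321.3, 205.5], [350.1, 210.9], [353.8, 172.8], [323.1, 168.0]] pivot [[337.51824209 174.89281111]]
0.14 [338.4 199.5] [339.9 196.1]
0.22 [340.4 199.5] [341.9 196.1]
0.3 [342.3 199.4] [343.8 196. ]
0.36 [343.8 199.3] [345.3 195.9]
```

View pics/tab.png

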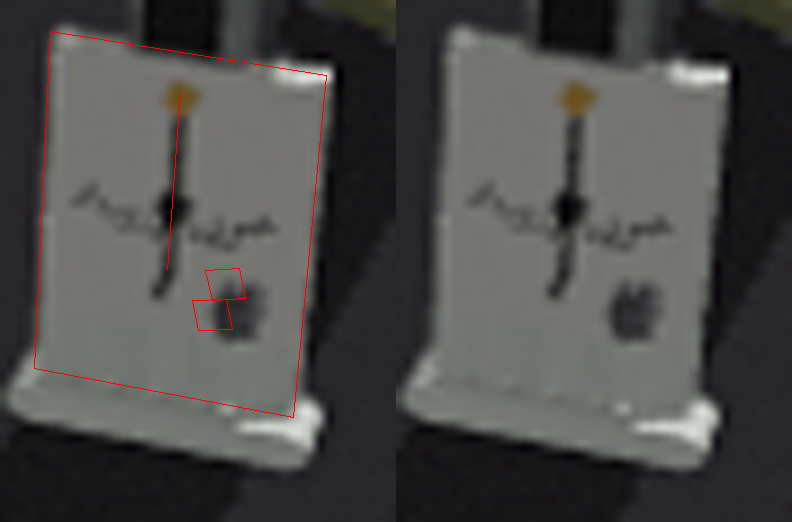

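>>> drive_tool --increments "0 15 0 0 255; 0 20 0 0 255; 0 20 0 0 255; 0 10 0 0 255; 0 6 0 0 255; 0 3 0 0 255; 0 0 0 0 255; 0 0 0 0 255"

```text
time: 12.5
position: [0.5554, 0.1751, 0.1781]
tool_rot: [-1.553, -0.273, 0.272]
ft_force: [-0.4, 0.5, -2.8]
grip_width: 0.16
```

```bash
python3 -c "
import cv2;from h import *
d=snap('scene','s9.png');a=d['img'][150:270,280:400,::-1];a=cv2.resize(a,None,fx=4.8,fy=4.8,interpolation=2)
cv2.imwrite('pics/s9o.png',a);need([.555,.1755,.1745],.347)"
```

```text
t 12.55 pos [0.5554 0.175  0.1781] F [ 0.46  0.9  -2.01] w 0.156
xt [0.94  0.34  0.001] yt [ 0.001  0.    -1.   ] zt [-0.34  0.94  0.  ]
tool mm before turn [-0.2  3.6  0.6] jaw yaw 0.347
world yaw deg -0.0 => tool yaw 0.0
tool mm after turn [-0.2  3.6  0.6] joints [-0.93  0.23  0.67  1.71 -0.15  1.25  0.12]
```

View pics/s9o.png

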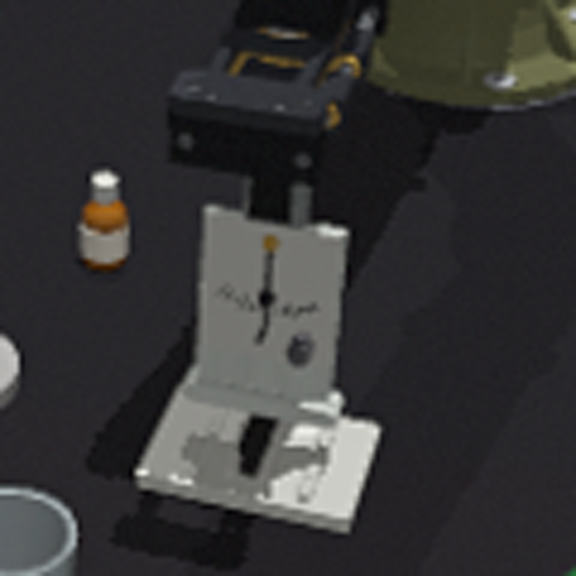

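>>> drive_tool --increments "0 2 0 0 255; 0 2 0 0 255; 0 1 0 0 255; 0 1 0 0 255; 0 1 0 0 255; 0 0 0 0 255; 0 0 0 0 255; 0 0 0 0 255"

```text
time: 13.55
position: [0.5553, 0.175, 0.1708]
tool_rot: [-1.553, -0.273, 0.272]
ft_force: [-0.2, 0.7, 2.1]
grip_width: 0.156
```

```bash
python3 -c "
from h import *
need([.555,.1755,.1745],.347)"
```

```text
t 13.55 pos [0.5553 0.175  0.1708] F [-0.17  0.72  2.08] w 0.156
xt [0.94  0.34  0.001] yt [ 0.001  0.    -1.   ] zt [-0.34  0.94  0.  ]
tool mm before turn [-0.1 -3.7  0.5] jaw yaw 0.347
world yaw deg -0.0 => tool yaw 0.0
tool mm after turn [-0.1 -3.7  0.5] joints [-0.93  0.24  0.67  1.72 -0.16  1.24  0.13]
```

>>> drive_tool --increments "0 0 0 0 255; 0 0 0 0 255; 0 0 4.5 0 255; 0 0.2 4.5 0 255; 0 0.3 4.5 0 255; 0 0.5 4.5 0 255; 0 0.6 4.5 0 255; 0 0 0 0 255; 0 0 0 0 255; 0 0 0 0 255" --squeeze 12

```text
time: 14.8
position: [0.5472, 0.1966, 0.169]
tool_rot: [-1.553, -0.273, 0.273]
ft_force: [-1.1, 2.0, 2.4]
grip_width: 0.157
```

```bash
python3 -c "
import cv2;from h import *
d=snap('scene','s10.png');a=d['img'][170:270,290:390,::-1];a=cv2.resize(a,None,fx=6,fy=6,interpolation=2)
cv2.imwrite('pics/s10o.png',a);need([.555,.1755,.1745],.347)"
```

```text
t 14.85 pos [0.5472 0.1966 0.169 ] F [-0.93  1.16  3.03] w 0.158
xt [0.94  0.341 0.   ] yt [-0.     0.001 -1.   ] zt [-0.341  0.94   0.001]
tool mm before turn [  0.1  -5.5 -22.4] jaw yaw 0.347
world yaw deg -0.0 => tool yaw 0.0
tool mm after turn [  0.1  -5.5 -22.4] joints [-0.96  0.24  0.66  1.72 -0.15  1.24  0.08]
```

View pics/s10o.png

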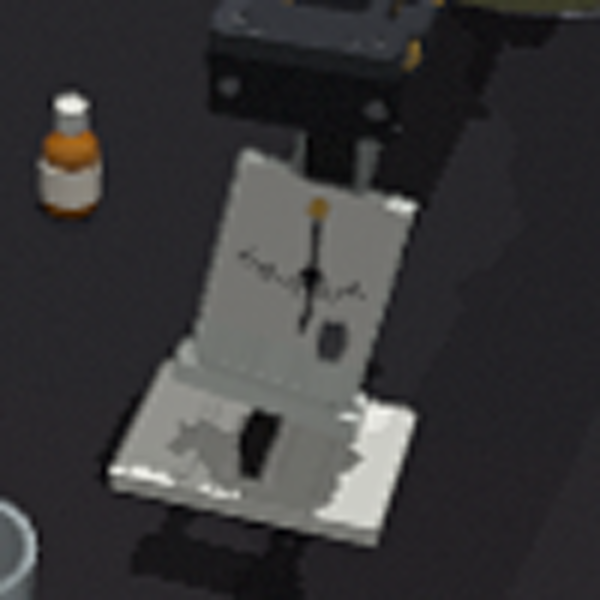

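>>> drive_tool --increments "0 0.7 4.7 0 255; 0 0.9 4.7 0 255; 0 1.1 4.7 0 255; 0 1.2 4.7 0 255; 0 1.4 4.7 0 255; 0 0 0 0 255; 0 0 0 0 255; 0 0 0 0 255; 0 0 0 0 255; 0 0 0 0 255; 0 0 0 0 255; 0 0 0 0 255; 0 0 0 0 255; 0 0 0 0 255; 0 0 0 0 255"

```text
time: 16.73
position: [0.5394, 0.2182, 0.1637]
tool_rot: [-1.553, -0.273, 0.273]
ft_force: [-1.2, 2.6, 2.0]
grip_width: 0.164
```

```bash
cat > lean.py <<'E'
import sys
from tab import *
n,th,a,p=sys.argv[1],float(sys.argv[2]),float(sys.argv[3]),float(sys.argv[4])
import os
if not os.path.exists('pics/'+n+'.png'): snap('scene',n+'.png')
need([.555,.1755,.1745],.347)
s,R=st(); g=s['position']+[0,0,.0187]
# foot origin from grip point and lean
c,sn=np.cos(.347),np.sin(.347)
L=.1522
f=[g[0]+sn*L*np.sin(th),g[1]-c*L*np.sin(th),g[2]-L*np.cos(th),.347]
print('foot mid',np.round(f,4))
d=ld(n);im=cv2.imread('pics/'+n+'.png')
x0,y0,w,h,K=318,190,50,65,8
base=cv2.resize(im[y0:y0+h,x0:x0+w],None,fx=K,fy=K,interpolation=2);o=base.copy()
pl=[(3,-39,12),(3,39,12),(3,39,126),(3,-39,126)]
fb=[(10,-45,0),(10,45,0),(10,45,12),(10,-45,12)]
tip=(21.5,58*np.sin(th),116-58*np.cos(th));kn=(8.5,58*np.sin(th),116-58*np.cos(th))
for P,col in((pl,(0,0,255)),(fb,(0,255,255)),(tabp(a,20),(255,0,0)),(tabp(a,3),(255,128,0)),([(8.5,0,116),kn,tip],(0,255,0))):
    q=((proj(d,car(f,P,th))-[x0,y0]+.5)*K).astype(np.int32);cv2.polylines(o,[q],len(P)==4,col,1)
cv2.imwrite('pics/'+n+'_%s_%s.png'%(sys.argv[2],sys.argv[3]),np.hstack([o,base]))
E
python3 lean.py s11 .31 .33 0
```

```text
t 16.77 pos [0.5394 0.2182 0.1637] F [-1.33  1.39  2.59] w 0.162
xt [0.94 0.34 0.  ] yt [ 0.  0. -1.] zt [-0.34  0.94  0.  ]
tool mm before turn [  0.1 -10.8 -45.5] jaw yaw 0.347
world yaw deg -0.0 => tool yaw 0.0
tool mm after turn [  0.1 -10.8 -45.5] joints [-0.98  0.24  0.64  1.72 -0.15  1.23  0.04]
foot mid [0.5552 0.1745 0.0375 0.347 ]
```

View pics/s11_.31_.33.png

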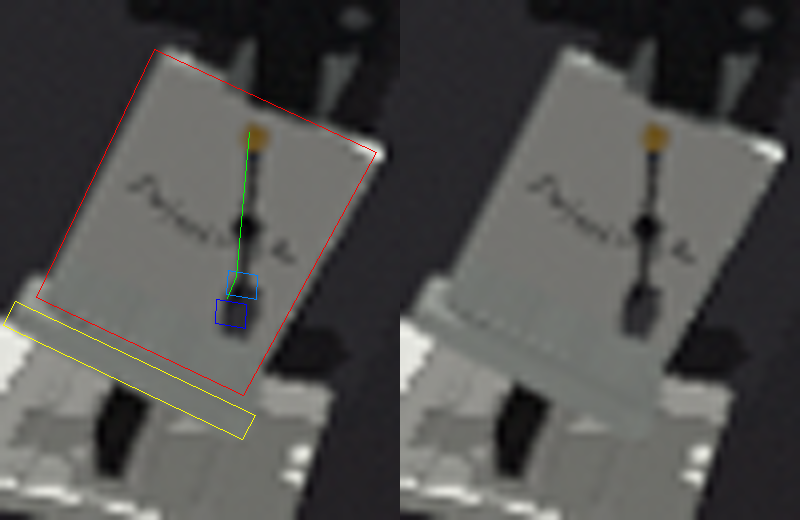

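>>> drive_tool --increments "0 0.6 2 0 255; 0 0 0 0 255; 0 0 0 0 255; 0 0 0 0 255; 0 0 0 0 255; 0 0 0 0 255; 0 0 0 0 255; 0 0 0 0 255; 0 0 0 0 255; 0 0 0 0 255; 0 0 0 0 255; 0 0 0 0 255; 0 0 0 0 255; 0 0 0 0 255; 0 0 0 0 255; 0 0 0 0 255; 0 0 0 0 255; 0 0 0 0 255; 0 0 0 0 255; 0 0 0 0 255"

```text
time: 19.27
position: [0.5388, 0.2201, 0.1631]
tool_rot: [-1.554, -0.273, 0.272]
ft_force: [0.5, -0.1, 2.3]
grip_width: 0.16
```

```bash
python3 lean.py s12 .325 .325 0; python3 -c "
from h import *
snap('wrist','w12.png')"
```

```text
t 19.32 pos [0.5387 0.2201 0.1631] F [ 0.16 -0.59  2.42] w 0.163
xt [0.94 0.34 0.  ] yt [ 0.  0. -1.] zt [-0.34  0.94  0.  ]
tool mm before turn [  0.1 -11.4 -47.4] jaw yaw 0.347
world yaw deg -0.0 => tool yaw 0.0
tool mm after turn [  0.1 -11.4 -47.4] joints [-0.99  0.24  0.64  1.73 -0.15  1.23  0.04]
foot mid [0.5553 0.1744 0.0375 0.347 ]
```

View pics/s12_.325_.325.png

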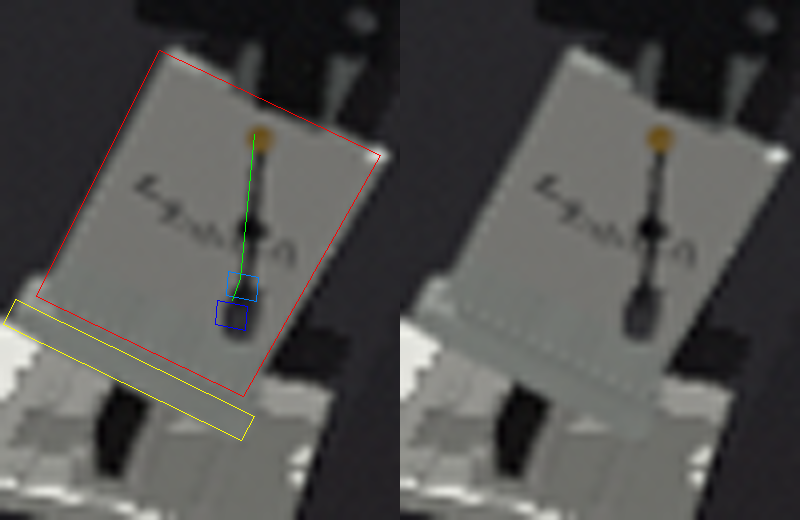

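View pics/w12.png

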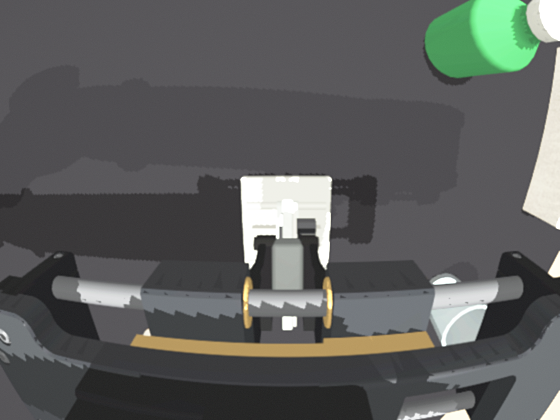

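```bash
python3 -c "
from h import *
need([.5387,.2201,.1631],.347); print(workorder.close_job())"
```

```text
t 19.38 pos [0.5387 0.2201 0.1631] F [ 0.93 -0.68  2.69] w 0.161
xt [0.94 0.34 0.  ] yt [ 0.  0. -1.] zt [-0.34  0.94  0.  ]
tool mm before turn [-0. -0.  0.] jaw yaw 0.347
world yaw deg -0.0 => tool yaw 0.0
tool mm after turn [-0. -0.  0.] joints [-0.99  0.24  0.64  1.73 -0.15  1.23  0.04]
the job is handed in; nothing more can be done
None
```

I pulled the carrier straight up out of the socket and stood it crosswise on the middle of the tall rib. I then leaned it about 0.325 rad towards its +y, and handed in at about 19.4 s while still gripping it. The hand-in reports no verdict.

Last checks before handing in:
- **Pointer:** the last picture shows the pointer over the index tab. I put the tab at about 0.32–0.34 rad, so the tip should be within about 1–2 mm of its middle. I held still for over 2 s before that picture, but did not measure the swing directly.
- **Foot on the rib:** about 5 N, taken from the change in wrist force.
- **Foot position:** I calculate the foot's middle as within about 2 mm of the rib's middle, crosswise to within a degree or so. The picture agrees.
- **Grip:** set to 12 N, with the opening matching the 14 mm handle. The arm was still.
- **Bystanders:** the arm touched none of them as far as I could tell. I did not re-measure their positions at the end.

- **Disagreements:** the cameras disagreed by about 5 mm along the socket on the carrier's starting place, where I used the close wrist view. They also disagreed by 3–5 mm on the block; there I took the top and wrist values and left out the scene view.

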